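# Find the loose socket cover of the bench power duct and push it open

## Robot

A 6-joint arm with a two-finger parallel gripper is mounted at the origin on the work surface. World frame = base frame: x ahead of the robot, y to its left, z up, the work surface at z = 0. Lengths are in mm, angles in rad, forces in N, time in s.
With the tool pointing down it reaches from about 350 to 925 mm from the base axis. Payload 6.4 kg.
Tool frame: the origin (TCP) lies at the very end of the fingers, on their centre line; the grasp point (between the pads) lies 19 mm behind it; z points along the fingers, y is the line along which they close (so a half turn about z gives the same grasp; the last joint's range is limited). The gripper opens to 85 mm and grips with 20 to 120 N. Pads are 22 mm wide; open, the fingers measure 114 mm over their backs; the gripper's body (76 mm by 85 mm) begins 54 mm behind the grasp point. The pads swing forward as they close: fully open they stand 13 mm farther back than shut.
Start: joints at [-1.424, 0.245, 1.558, -0, 1.339, -0.174], TCP at [204.967, -616.849, 231.29] pointing down, gripper open.
Joint ranges: [-3.13, 3.13], [-1.02, 2.26], [0.13, 2.54], [-0.95, 4.09], [0.21, 2.88], [-2.74, 2.74]. Speed limits (rad/s): [2.57, 2.57, 3.14, 3.14, 3.14, 3.14].

## Interface

Orientations are given as a unit quaternion [x, y, z, w].
In Python, from cell import get_state, vision, bot gives the robot as it stands.
- The arm moves only by the tool arm_command, never from a script. Its argument "increments" is a list of rows, each a list of 7 numbers: the shift along the tool's x, y, z scaled (see below), then the turn, a rotation vector about the tool's x, y, z scaled (see below), then the closure in counts, from 0 (fully open) to 255 (shut). A call has 1 to 12 rows; each row is the pose to reach, as a shift and turn from the pose commanded when the call began, along the tool's axes at that moment, turning the shorter way round; what a row does not reach only later rows make up. The controller multiplies each number of a shift by 0.3 m and each number of a turn by 180 degrees. A row lasts 1/12 s, in which the tool goes at most 41.7 mm and 7.16 degrees, less where a joint would pass 70% of its speed; a pose out of reach is approached as far as the arm can. A call with a number of a shift or a turn outside -1 to 1 is refused whole. A call with a gripper value outside its range is refused whole. The fingers move at their own pace and stop on an object; "force" is the grip in N (left out, the last holds). Time passes only in rows, so rows that repeat a pose let the fingers close. It gives the time, the measured TCP pose, the force, the opening and the grip force at its end, in the units of the state.
- get_state(): the state, without advancing time (a new reading comes with each control period).
- vision.snapshot(name): name is "side" or "top" or "wrist"; returns the picture (480x640x3 uint8, blue, green, red); there is no depth.
- vision.get_calibration(name): a dict with "vfov" (degrees; the focal length in pixels is half the picture's height over the tangent of half this angle, whatever the lens; pixels are square), "cx", "cy" (the principal point, pixels), "dist" ([k1, k2, p1, p2, k3] as OpenCV has them; the pictures are not rectified), "eye" and "orientation" of the camera in the world; the wrist camera has in their place "hand_eye" (4x4, takes a point from camera to tool coordinates, whose origin is the TCP and whose axes are the flange's). Camera axes: x right, y up, looking along -z (the intrinsics and any distortion apply to the point x, -y, -z); pixel columns grow to the right and rows downward; lengths in mm; the calibration is good to about 2 mm. A picture is of the moment at which its call begins: read the wrist's pose just before it. get_calibration takes no time and is no camera call.
- bot.hand_in(): hands the job in; it is judged then, once.
The state is a dict: "time": time; "joint_positions": joint angles; "joint_velocities": joint speeds; "joint_efforts": joint torques, N m; "tool_pos": TCP position; "eef_rot": TCP orientation; "wrist_force": force on the tool from outside, world axes, zero at the start; "wrist_torque": the same for the moment, N m; "width": finger opening in mm; "grasp_force": force on a finger pad.
Only numpy, scipy, OpenCV 4.12 (cv2) and the standard library are available. Lean on these libraries where they do the work, as an engineer would, in place of code of your own. Each camera call takes 0.05 s, during which the arm holds its last target. There are 200 camera calls.

## Task

Open up a socket for the microscope lamp: of the four identical grey covers in the top of the bench power duct, three are screwed down and one turns on pivots. Press gently with a fingertip on the black ribs at the back of the covers to find the one that rocks, then push that cover open until it stands upright against its stop, and leave it so. Do not lift or disturb any of the things standing on and around the duct.

Things in the scene. Friction and masses are not known exactly. Their poses are not given: they have to be found in the camera images.
- duct: fixed aluminium power duct with black end caps on the desk, 180 mm deep (x) by 440 long (y), top face 70 mm up. Origin: centre of its underside; x points to its back, away from the robot, y along it. Four identical flush grey covers in its top at y = +150, +50, -50, -150 mm, each over an open well 60 deep, 90 wide, x = -77 to +37 mm; behind them a flat ledge (x = 37 to 90) with two small boxes on it
- cover_1 (a joint): cover 1, angle (rad): 0 shut, grows as its back end goes down and its front rises, 1.65 at its stop. Plate 110 x 86 x 8 mm; pivot line along the duct's y at duct x = -10 mm, 4 mm below the top face. Three covers are screwed fast (give under 0.05 rad); one, any of the four, turns stiffly (0.06 N m, 2 to 4 N at the ribs) and stays where left. Pressing the front moves none
- cover_1_back (a point): point to press on cover 1: on its top face, on the black finger ribs at its back end, 28 mm behind the pivot and 17 mm from the back edge; duct x = +18 mm when shut. Moves with the cover
- cover_1_front (a point): middle of the front edge of cover 1, on its top face, 65 mm in front of the pivot; duct x = -75 mm, level with the duct's top when shut. Moves with the cover: at 0.7 rad it stands about 41 mm above the duct's top
- cover_2 (a joint): cover 2, angle (rad): 0 shut, grows as its back end goes down and its front rises, 1.65 at its stop. Plate 110 x 86 x 8 mm; pivot line along the duct's y at duct x = -10 mm, 4 mm below the top face. Three covers are screwed fast (give under 0.05 rad); one, any of the four, turns stiffly (0.06 N m, 2 to 4 N at the ribs) and stays where left. Pressing the front moves none
- cover_2_back (a point): point to press on cover 2: on its top face, on the black finger ribs at its back end, 28 mm behind the pivot and 17 mm from the back edge; duct x = +18 mm when shut. Moves with the cover
- cover_2_front (a point): middle of the front edge of cover 2, on its top face, 65 mm in front of the pivot; duct x = -75 mm, level with the duct's top when shut. Moves with the cover: at 0.7 rad it stands about 41 mm above the duct's top
- cover_3 (a joint): cover 3, angle (rad): 0 shut, grows as its back end goes down and its front rises, 1.65 at its stop. Plate 110 x 86 x 8 mm; pivot line along the duct's y at duct x = -10 mm, 4 mm below the top face. Three covers are screwed fast (give under 0.05 rad); one, any of the four, turns stiffly (0.06 N m, 2 to 4 N at the ribs) and stays where left. Pressing the front moves none
- cover_3_back (a point): point to press on cover 3: on its top face, on the black finger ribs at its back end, 28 mm behind the pivot and 17 mm from the back edge; duct x = +18 mm when shut. Moves with the cover
- cover_3_front (a point): middle of the front edge of cover 3, on its top face, 65 mm in front of the pivot; duct x = -75 mm, level with the duct's top when shut. Moves with the cover: at 0.7 rad it stands about 41 mm above the duct's top
- cover_4 (a joint): cover 4, angle (rad): 0 shut, grows as its back end goes down and its front rises, 1.65 at its stop. Plate 110 x 86 x 8 mm; pivot line along the duct's y at duct x = -10 mm, 4 mm below the top face. Three covers are screwed fast (give under 0.05 rad); one, any of the four, turns stiffly (0.06 N m, 2 to 4 N at the ribs) and stays where left. Pressing the front moves none
- cover_4_back (a point): point to press on cover 4: on its top face, on the black finger ribs at its back end, 28 mm behind the pivot and 17 mm from the back edge; duct x = +18 mm when shut. Moves with the cover
- cover_4_front (a point): middle of the front edge of cover 4, on its top face, 65 mm in front of the pivot; duct x = -75 mm, level with the duct's top when shut. Moves with the cover: at 0.7 rad it stands about 41 mm above the duct's top
- mount_a_mid (a point): micromount box (black foot, clear hood, crystal inside), 28 mm cube, on the duct's ledge, left; its centre. To be left where it stands.
- mount_b_mid (a point): micromount box, 28 mm cube, on the duct's ledge, right; its centre. To be left where it stands.
- mount_c_mid (a point): micromount box, 28 mm cube, on the desk in front of the duct, left; its centre. To be left where it stands.
- dropper_mid (a point): amber bottle with white cap, 32 mm across, 66 mm tall, on the desk in front of the duct, right; half-way up. To be left where it stands.
- loupe_mid (a point): folded steel hand lens, 30 by 63 by 12 mm, lying on the desk in front of the duct; half-way up its case. To be left where it stands.
- mortar_mid (a point): white porcelain bowl, 96 mm across, 48 mm tall, on the desk behind the duct, left; half-way up. To be left where it stands.
- specimen_mid (a point): green mineral on a dark wooden plinth 60 by 70 mm, about 50 mm tall, on the desk behind the duct; half-way up. To be left where it stands.
- jar_mid (a point): glass jar with black cap, 48 mm across, 55 mm tall, on the desk behind the duct, right; half-way up. To be left where it stands.

How it is judged (in metres and radians):
On the way, in this order (a step that is already met when the one before it is completed fails the run):
1. the loose cover is rocked by a press on it (over 0.12 rad, robot touching) (contact force between any of the fingers, the arm and duct above 0.5 N and value of joint any of cover_1, cover_2, cover_3, cover_4 above 0.12 rad), for 0.05 s.
2. that cover is pushed upright (over 1.45 rad) (value of joint any of cover_1, cover_2, cover_3, cover_4 above 1.45 rad), for 0.1 s.
At the end, for the whole second after the job is handed in: One cover stands open at more than 1.45 rad (its stop is at 1.65) and at rest, the other three are shut (under 0.06 rad), and every specimen box, bottle, bowl and other loose thing is within 15 mm of where it stood (((value of joint cover_1 above 1.45 rad and value of joint each of cover_2, cover_3, cover_4 below 0.06 rad and velocity of joint cover_1 between -0.05 and 0.05 rad/s) or (value of joint cover_2 above 1.45 rad and value of joint each of cover_1, cover_3, cover_4 below 0.06 rad and velocity of joint cover_2 between -0.05 and 0.05 rad/s) or (value of joint cover_3 above 1.45 rad and value of joint each of cover_1, cover_2, cover_4 below 0.06 rad and velocity of joint cover_3 between -0.05 and 0.05 rad/s) or (value of joint cover_4 above 1.45 rad and value of joint each of cover_1, cover_2, cover_3 below 0.06 rad and velocity of joint cover_4 between -0.05 and 0.05 rad/s)) and distance of each of mount_a_mid, mount_b_mid, mount_c_mid, dropper_mid, loupe_mid, mortar_mid, specimen_mid, jar_mid from where it was at the start of the episode below 0.015 m); the robot touches nothing.
It fails at once if a thing standing on or around the duct is knocked, lifted or carried (moved more than 15 mm) (distance of any of mount_a_mid, mount_b_mid, mount_c_mid, dropper_mid, loupe_mid, mortar_mid, specimen_mid, jar_mid from where it was at the start of the episode above 0.015 m).
It fails at once if the duct or a cover is pressed, or pinched, with more than 60 N (contact force between any of the fingers, the arm and duct above 60 N).
It also fails if it takes over 51 s, if anything falls off the work surface, if the arm or the gripper's body presses on something with over 40 N, if the wrist force passes 120 N, or if a joint passes its speed limit or range.

## Working session

There is one attempt and no reset: what is moved stays moved. The work goes in short steps, Python scripts to look and compute and a tool call to move; the robot and the scene stay as the last step left them, time stands still between calls to the robot, and variables do not carry over. Pictures are saved under pics/ and viewed, at most 10 in all, crops included, and the job is handed in when it is done.

Besides the shell and the picture viewer there is one more tool, called after ">>>" as name(argument=value, ...) on one line, values as JSON. arm_command: Moves the arm, as the interface text tells. Its arguments: {"type":"object","properties":{"increments":{"type":"array"},"force":{"type":"number"}},"required":["increments"]}

```bash
mkdir -p pics; ls; python3 - <<'E'
from cell import get_state, vision, bot
import cv2
s=get_state();print(s)
for n in ("top","side"):
    print(n,vision.get_calibration(n)); cv2.imwrite(f"pics/{n}0.png",vision.snapshot(n))
print(vision.get_calibration("wrist"))
E
```

```text
pics
{'time': 0.0, 'joint_positions': array([-1.42410506e+00,  2.45811265e-01,  1.55904576e+00,  2.40472946e-05,
        1.33870513e+00, -1.74108869e-01]), 'joint_velocities': array([-8.32867282e-05, -4.74771679e-04, -6.67537141e-04,  6.40497962e-04,
        2.11091139e-04,  1.62320602e-03]), 'joint_efforts': array([ 2.81772218e-04, -4.29512036e+01, -3.26125717e+01, -1.53651567e-04,
        5.37044602e-03, -8.36745926e-06]), 'tool_pos': array([ 204.88293268, -616.26318347,  230.1650595 ]), 'eef_rot': array([ 9.87163431e-01,  1.59710333e-01,  2.51967343e-05, -9.84495661e-04]), 'wrist_force': array([-0.54316751,  0.29966912, -0.51016175]), 'wrist_torque': array([-0.01214494, -0.06382279,  0.05545706]), 'grasp_force': 0.0, 'width': 85.39977079674824}
top {'vfov': 53.58134054194785, 'cx': 325.49583666992396, 'cy': 243.98572733157846, 'dist': array([-0.11235552,  0.        ,  0.        ,  0.        ,  0.        ]), 'eye': array([488.76431454,  32.85995463, 882.96243052]), 'orientation': array([ 0.0396027 , -0.04330662, -0.70233603,  0.70942248])}
side {'vfov': 53.78943003420105, 'cx': 326.00086524604177, 'cy': 232.95453221549343, 'dist': array([-0.00569932,  0.        ,  0.        ,  0.        ,  0.        ]), 'eye': array([246.86314554, 515.07914789, 607.76745918]), 'orientation': array([-0.12089003,  0.40006846,  0.86211344, -0.28651569])}
{'vfov': 63.407378063090576, 'cx': 316.62925506179397, 'cy': 241.2444902196687, 'dist': array([-0.01875267,  0.        ,  0.        ,  0.        ,  0.        ]), 'hand_eye': array([[ 9.02122656e-05,  9.44668933e-01,  3.28025302e-01,
         8.23857802e+01],
       [ 9.99999771e-01, -3.05051319e-04,  6.03490823e-04,
        -9.41806603e-02],
       [ 6.70163583e-04,  3.28025173e-01, -9.44668745e-01,
        -1.43304544e+02],
       [ 0.00000000e+00,  0.00000000e+00,  0.00000000e+00,
         1.00000000e+00]])}
```

View pics/top0.png

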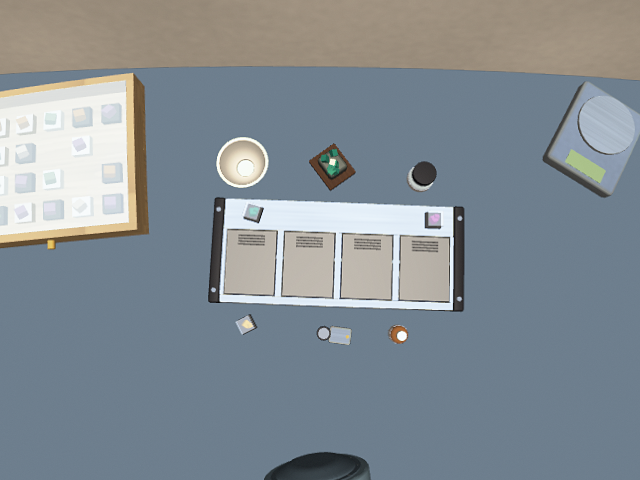

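View pics/side0.png

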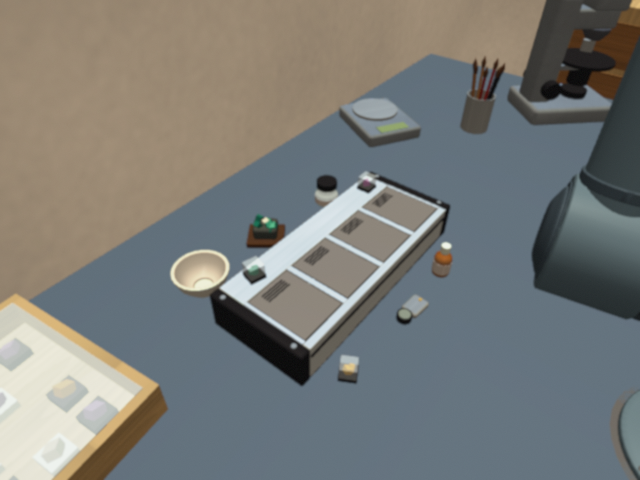

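The top view shows the duct with corners near (215,198), (464,207), (463,311) and (208,302). The ribs are near (252,240), (309,241), (368,243) and (425,245), and boxes stand on the ledge at (254,213) and (433,219). The side view agrees.

```bash
cat > h.py <<'E'
import numpy as np, cv2
from scipy.spatial.transform import Rotation as R
from cell import get_state, vision, bot
def cam(n,s=None):
    c=vision.get_calibration(n); f=240/np.tan(np.radians(c["vfov"]/2))
    K=np.array([[f,0,c["cx"]],[0,f,c["cy"]],[0,0,1]])
    if n=="wrist":
        s=s or get_state(); T=c["hand_eye"]; Rt=R.from_quat(s["eef_rot"]).as_matrix()
        return K,c["dist"],s["tool_pos"]+Rt@T[:3,3],Rt@T[:3,:3]
    return K,c["dist"],c["eye"],R.from_quat(c["orientation"]).as_matrix()
def cast(n,px,z,s=None):
    K,d,e,M=cam(n,s)
    u=cv2.undistortPoints(np.array(px,float).reshape(-1,1,2),K,d)[:,0]
    r=np.c_[u[:,0],-u[:,1],-np.ones(len(u))]@M.T
    return e+r*((z-e[2])/r[:,2])[:,None]
def to_tool(p,s=None):  # world target -> shift in interface units
    s=s or get_state(); return R.from_quat(s["eef_rot"]).inv().apply(np.array(p)-s["tool_pos"])/300
E
python3 - <<'E'
from h import *
im=cv2.imread("pics/top0.png"); b=im.max(2)
# ribs: dark pixels in the cover area
m=np.zeros_like(b); m[232:256,230:445]=(b[232:256,230:445]<105)*255
m=cv2.morphologyEx(m,cv2.MORPH_CLOSE,np.ones((5,5)))
m=cv2.morphologyEx(m,cv2.MORPH_OPEN,np.ones((4,8)))
n,_,st,ce=cv2.connectedComponentsWithStats(m)
for i in range(1,n): print(st[i],ce[i].round(1),cast("top",[ce[i]],70)[0].round(1))
# cover plates by contours
hsv=cv2.cvtColor(im,cv2.COLOR_BGR2HSV)
g=((b>115)&(b<185)&(im[...,2]>im[...,0])).astype(np.uint8)*255
g[:200]=0;g[320:]=0;g[:,:210]=0;g[:,470:]=0
for c in cv2.findContours(g,cv2.RETR_EXTERNAL,2)[0]:
    if cv2.contourArea(c)>1500:
        r=cv2.minAreaRect(c); q=cast("top",cv2.boxPoints(r),70)
        print("cover",q.mean(0).round(1),np.linalg.norm(np.diff(q,axis=0),axis=1).round(1))
print("caps",cast("top",[(215,198),(464,207),(463,311),(208,302)],70).round(1))
for nm,p,z in [("a",(254,213),84),("b",(433,219),84),("c",(246,325),14),("drop",(400,335),60),("jar",(423,173),50),("mortar",(243,162),48)]: print(nm,cast("top",[p],z)[0].round(1))
E
```

```text
[245 236  11   4  44] [250.  237.5] [594.5 159.7  70. ]
[431 243   8   4  32] [434.5 244.5] [ 585.7 -160.    70. ]
cover [ 546.  -142.2   70. ] [ 82.6 112.6  81.4]
caps [[ 663.7  223.5   70. ]
 [ 652.7 -214.    70. ]
 [ 471.2 -208.2   70. ]
 [ 482.6  229.    70. ]]
a [635.  151.9  84. ]
b [ 628.  -154.9   84. ]
c [441.7 171.6  14. ]
drop [ 429.7 -100.5   60. ]
jar [ 718.3 -146.4   50. ]
mortar [735.6 180.2  48. ]
```

```bash
cat >> h.py <<'E'
C=np.array([567.5,7.6,0]); YAW=-0.0255
D=R.from_euler("z",YAW)
def duct(x,y,z): return C+D.apply([x,y,z])
def turn(s=None):  # tool-frame rotvec (units of pi) to point down, tool x along duct x
    s=s or get_state(); T=D*R.from_euler("x",np.pi)
    return (R.from_quat(s["eef_rot"]).inv()*T).as_rotvec()/np.pi
E
python3 - <<'E'
from h import *
print(cast("top",[(252,240),(309,241),(368,243),(425,245)],70).round(1), [duct(18,y,70).round(1) for y in (150,50,-50,-150)])
print("microscope, pot",cast("side",[(530,115),(610,105),(477,125)],0).round())
p=duct(19,-150,130); p[2]=200
print(turn().round(4), to_tool(p).round(4))
E
```

```text
[[ 590.2  156.1   70. ]
 [ 589.5   57.5   70. ]
 [ 587.1  -44.2   70. ]
 [ 584.6 -143.3   70. ]] [array([589.3, 157.1,  70. ]), array([586.8,  57.1,  70. ]), array([584.2, -42.8,  70. ]), array([ 581.7, -142.8,   70. ])]
microscope, pot [[  500.  -835.     0.]
 [  331. -1053.     0.]
 [  597.  -682.     0.]]
[-0.0005 -0.      0.1102] [ 1.6927 -1.1006  0.1033]
```

>>> arm_command(increments=[[0.85,-0.55,0,0,0,0.11,255],[0.85,-0.55,0,0,0,0.11,255],[0.85,-0.55,0,0,0,0.11,255],[0.85,-0.55,0,0,0,0.11,255],[0.85,-0.55,0,0,0,0.11,255],[0.85,-0.55,0,0,0,0.11,255],[0.85,-0.55,0,0,0,0.11,255],[0.85,-0.55,0,0,0,0.11,255],[0.85,-0.55,0,0,0,0.11,255],[0.85,-0.55,0,0,0,0.11,255]])

```text
time: 0.93
tool_pos: [395.0, -379.6, 231.0]
eef_rot: [1.0, -0.012, -0.0, 0.0]
wrist_force: [-0.0, -1.0, 1.1]
width: 0.3
grasp_force: 0.0
```

```bash
sed -i 's/567.5,7.6/569,7.6/' h.py; python3 - <<'E'
from h import *
s=get_state();print(s["time"],s["tool_pos"],s["width"],turn().round(4), to_tool(duct(20,-150,110)).round(4))
E
```

```text
0.9333 [ 395.00273739 -379.59028217  231.03743378] 0.33572059321933156 [0.     0.0002 0.0007] [ 0.6156 -0.8037  0.4031]
```

>>> arm_command(increments=[[0.615,-0.804,0.1,0,0,0,255],[0.615,-0.804,0.1,0,0,0,255],[0.615,-0.804,0.1,0,0,0,255],[0.615,-0.804,0.1,0,0,0,255],[0.615,-0.804,0.1,0,0,0,255],[0.615,-0.804,0.1,0,0,0,255],[0.615,-0.804,0.1,0,0,0,255],[0.615,-0.804,0.1,0,0,0,255],[0.615,-0.804,0.3,0,0,0,255],[0.615,-0.804,0.4,0,0,0,255],[0.615,-0.804,0.44,0,0,0,255],[0.615,-0.804,0.44,0,0,0,255]])

```text
time: 1.93
tool_pos: [581.1, -143.4, 93.0]
eef_rot: [1.0, -0.013, -0.005, -0.002]
wrist_force: [-0.6, -0.6, -0.3]
width: -0.2
grasp_force: 0.0
```

```bash
python3 - <<'E'
from h import *
s=get_state();print(s["time"],s["tool_pos"],s["wrist_force"],to_tool(duct(20,-150,80)).round(4))
cv2.imwrite("pics/w1.png",vision.snapshot("wrist"))
E
```

```text
1.9333 [ 581.09902187 -143.44779894   92.98787791] [-0.56665462 -0.55083018 -0.28069449] [ 0.014  -0.0021  0.0432]
```

View pics/w1.png

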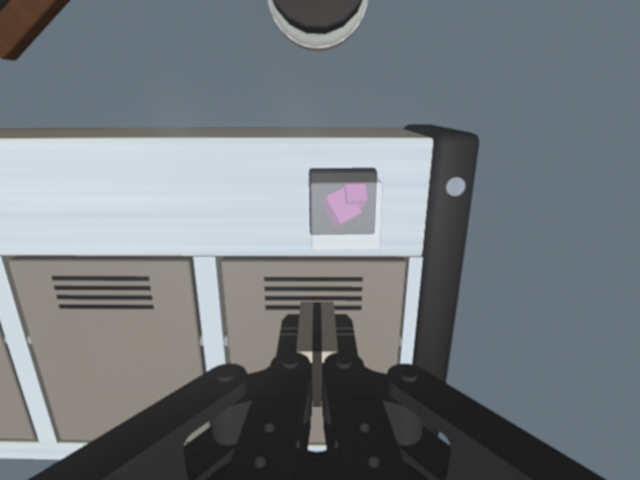

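The wrist view shows the closed fingers over cover 4, aligned with the duct. The ribs are at (313,293) and the box on the ledge at (343,205). I'll check the rib position from this view.

```bash
python3 - <<'E'
from h import *
q=cast("wrist",[(313,293),(313,258),(343,240)],70); print(q.round(1),[D.inv().apply(p-C).round(1) for p in q])
s=get_state();print(s["tool_pos"])
E
```

```text
[[ 580.  -142.9   70. ]
 [ 598.3 -143.5   70. ]
 [ 606.9 -157.6   70. ]] [array([  14.8, -150.2,   70. ]), array([  33.1, -150.3,   70. ]), array([  42.1, -164.2,   70. ])]
[ 583.18260208 -144.26270389   96.42367365]
```

>>> arm_command(increments=[[0,0,0.04,0,0,0,255],[0,0,0.07,0,0,0,255],[0,0,0.07,0,0,0,255],[0,0,0.07,0,0,0,255],[0,0,0.07,0,0,0,255]])

```text
time: 2.4
tool_pos: [585.9, -143.7, 79.3]
eef_rot: [1.0, -0.012, 0.001, 0.0]
wrist_force: [-0.4, -0.0, 0.7]
width: -0.1
grasp_force: 0.0
```

>>> arm_command(increments=[[-0.01,0,0.01,0,0,0,255],[-0.01,0,0.015,0,0,0,255],[-0.01,0,0.02,0,0,0,255],[-0.01,0,0.025,0,0,0,255],[-0.01,0,0.03,0,0,0,255],[-0.01,0,0.033,0,0,0,255],[-0.01,0,0.036,0,0,0,255],[-0.01,0,0.036,0,0,0,255]])

```text
time: 3.07
tool_pos: [582.6, -143.2, 69.4]
eef_rot: [1.0, -0.012, -0.0, -0.0]
wrist_force: [-5.7, 2.9, 12.1]
width: 0.3
grasp_force: 6.1
```

Cover 4 gives 12 N at the surface without yielding, so it is fixed. Next is cover 3.

>>> arm_command(increments=[[0,0,-0.05,0,0,0,255],[0,0,-0.05,0,0,0,255],[0,-0.333,-0.05,0,0,0,255],[0,-0.333,-0.05,0,0,0,255],[0,-0.333,-0.05,0,0,0,255],[0,-0.333,-0.03,0,0,0,255],[0,-0.333,-0.02,0,0,0,255],[0,-0.333,-0.012,0,0,0,255],[0,-0.333,-0.007,0,0,0,255],[0,-0.333,-0.003,0,0,0,255],[0,-0.333,0,0,0,0,255],[0,-0.333,0,0,0,0,255]])

```text
time: 4.07
tool_pos: [584.8, -44.1, 69.3]
eef_rot: [1.0, -0.013, -0.001, -0.001]
wrist_force: [-8.1, 3.6, 14.9]
width: 0.1
grasp_force: 7.3
```

Cover 3 is fixed too (15 N). Next is cover 2.

>>> arm_command(increments=[[0,0,-0.05,0,0,0,255],[0,0,-0.05,0,0,0,255],[0,-0.333,-0.05,0,0,0,255],[0,-0.333,-0.05,0,0,0,255],[0,-0.333,-0.05,0,0,0,255],[0,-0.333,-0.03,0,0,0,255],[0,-0.333,-0.02,0,0,0,255],[0,-0.333,-0.012,0,0,0,255],[0,-0.333,-0.007,0,0,0,255],[0,-0.333,-0.003,0,0,0,255],[0,-0.333,0,0,0,0,255],[0,-0.333,0,0,0,0,255]])

```text
time: 5.07
tool_pos: [587.2, 55.3, 69.3]
eef_rot: [1.0, -0.013, -0.001, -0.0]
wrist_force: [-8.9, 2.2, 15.2]
width: 0.0
grasp_force: 7.4
```

Fixed again (15 N). Next is cover 1.

>>> arm_command(increments=[[0,0,-0.05,0,0,0,255],[0,0,-0.05,0,0,0,255],[0,-0.333,-0.05,0,0,0,255],[0,-0.333,-0.05,0,0,0,255],[0,-0.333,-0.05,0,0,0,255],[0,-0.333,-0.03,0,0,0,255],[0,-0.333,-0.02,0,0,0,255],[0,-0.333,-0.012,0,0,0,255],[0,-0.333,-0.007,0,0,0,255],[0,-0.333,-0.003,0,0,0,255],[0,-0.333,0,0,0,0,255],[0,-0.333,0,0,0,0,255]])

```text
time: 6.07
tool_pos: [589.9, 155.4, 67.5]
eef_rot: [1.0, -0.013, 0.0, 0.0]
wrist_force: [-0.2, -0.5, 1.1]
width: -0.1
grasp_force: 0.6
```

Cover 1 yields at about 1 N, so it is the loose one. I'll press it down gently.

>>> arm_command(increments=[[0,0,0.01,0,0,0,255],[0,0,0.02,0,0,0,255],[0,0,0.03,0,0,0,255],[0,0,0.04,0,0,0,255],[0,0,0.05,0,0,0,255],[0,0,0.06,0,0,0,255],[0,0,0.07,0,0,0,255],[0,0,0.08,0,0,0,255],[0,0,0.08,0,0,0,255]])

```text
time: 6.82
tool_pos: [589.5, 156.5, 42.6]
eef_rot: [1.0, -0.012, -0.0, -0.0]
wrist_force: [0.4, 0.7, -0.3]
width: -0.0
grasp_force: 1.0
```

```bash
python3 - <<'E'
from h import *
cv2.imwrite("pics/s1.png",vision.snapshot("side")[100:420,150:550])
print(get_state()["wrist_force"])
E
```

```text
[1.51552388 0.7721608  0.18394324]
```

View pics/s1.png

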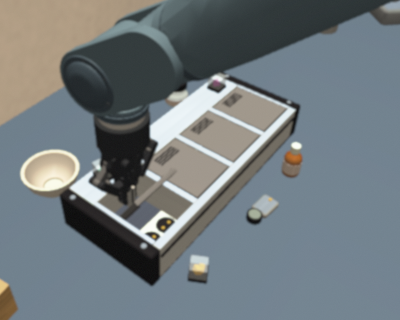

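The side crop shows cover 1 tilted up at about 1 rad, with the fingers in the well behind it and the sockets visible. I'll go up and over, then push from the front.

>>> arm_command(increments=[[0,0,-0.1,0,0,0,255],[0,0,-0.23,0,0,0,255],[0,0,-0.36,0,0,0,255],[0,0,-0.45,0,0,0,255],[0,0,-0.45,0,0,0,255],[-0.1,0,-0.45,0,0,0,255],[-0.2,0,-0.45,0,0,0,255],[-0.34,0,-0.45,0,0,0,255],[-0.34,0,-0.45,0,0,0,255],[-0.34,0,-0.35,0,0,0,255],[-0.34,0,-0.2,0,0,0,255],[-0.34,0,-0.18,0,0,0,255]])

```text
time: 7.87
tool_pos: [482.6, 158.4, 91.1]
eef_rot: [1.0, -0.012, -0.006, 0.001]
wrist_force: [-1.6, -0.1, -1.2]
width: -0.1
grasp_force: 0.0
```

```bash
python3 - <<'E'
from h import *
cv2.imwrite("pics/s2.png",vision.snapshot("side")[100:420,150:550])
s=get_state();print(s["wrist_force"],s["tool_pos"],D.inv().apply(s["tool_pos"]-C))
E
```

```text
[-1.54069751 -0.82811433 -2.01913127] [482.70048992 158.40934317  91.35806902] [-90.11667497 148.55991492  91.35806902]
```

View pics/s2.png

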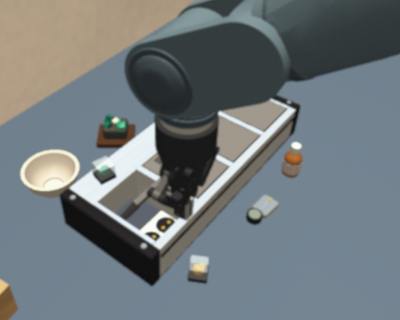

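The fingers now stand in front of the raised cover and box a is still in place. Pushing towards the back.

>>> arm_command(increments=[[0.04,0,0,0,0,0,255],[0.07,0,0,0,0,0,255],[0.09,0,0,0,0,0,255],[0.11,0,0,0,0,0,255],[0.13,0,0,0,0,0,255],[0.15,0,0,0,0,0,255],[0.165,0,0,0,0,0,255],[0.18,0,0,0,0,0,255],[0.19,0,0,0,0,0,255],[0.2,0,0,0,0,0,255],[0.2,0,0,0,0,0,255]])

```text
time: 8.83
tool_pos: [548.2, 157.4, 97.4]
eef_rot: [1.0, -0.012, 0.0, -0.0]
wrist_force: [-0.1, 0.0, -0.3]
width: -0.0
grasp_force: 0.0
```

>>> arm_command(increments=[[0.004,0,0,0,0,0,255],[0.008,0,0,0,0,0,255],[0.012,0,0,0,0,0,255],[0.012,0,0,0,0,0,255]])

```text
time: 9.17
tool_pos: [550.0, 157.4, 97.3]
eef_rot: [1.0, -0.012, -0.002, 0.0]
wrist_force: [-5.9, -0.3, 4.4]
width: -0.0
grasp_force: 3.6
```

```bash
python3 - <<'E'
from h import *
cv2.imwrite("pics/s3.png",cv2.resize(vision.snapshot("side")[220:380,200:400],None,fx=3,fy=3))
s=get_state();print(s["wrist_force"],D.inv().apply(s["tool_pos"]-C))
E
```

```text
[-6.45368582  0.18409033  5.1051778 ] [-22.80009756 149.26031117  97.34848161]
```

View pics/s3.png

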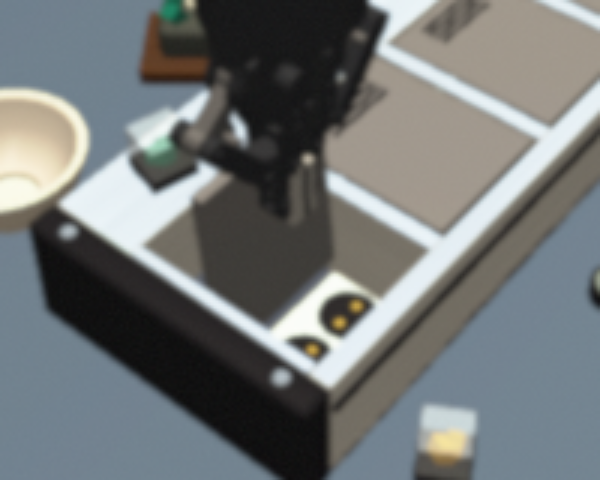

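The cover stands upright in the picture, and the 6 N, above the roughly 2 N of friction, shows it is at its stop. A slight extra push, then I back off.

>>> arm_command(increments=[[0.005,0,0,0,0,0,255],[0.005,0,0,0,0,0,255],[0.005,0,0,0,0,0,255]])

```text
time: 9.47
tool_pos: [550.2, 157.4, 97.3]
eef_rot: [1.0, -0.012, -0.004, 0.0]
wrist_force: [-13.4, 0.5, 9.8]
width: 0.4
grasp_force: 6.4
```

>>> arm_command(increments=[[-0.03,0,0,0,0,0,255],[-0.1,0,0,0,0,0,255],[-0.2,0,0,0,0,0,255],[-0.3,0,0,0,0,0,255],[-0.3,0,-0.1,0,0,0,255],[-0.3,0,-0.2,0,0,0,255],[-0.3,0,-0.3,0,0,0,255],[-0.4,0,-0.4,0,0,0,255],[-0.4,0,-0.4,0,0,0,255],[-0.4,0,-0.4,0,0,0,255]])

```text
time: 10.3
tool_pos: [433.7, 160.6, 220.0]
eef_rot: [1.0, -0.012, 0.003, -0.0]
wrist_force: [0.6, -0.0, 0.2]
width: 0.1
grasp_force: 0.0
```

```bash
python3 - <<'E'
from h import *
cv2.imwrite("pics/s4.png",vision.snapshot("side"))
cv2.imwrite("pics/t4.png",vision.snapshot("top")[140:360,180:500])
E
```

```text
(no output)
```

View pics/s4.png

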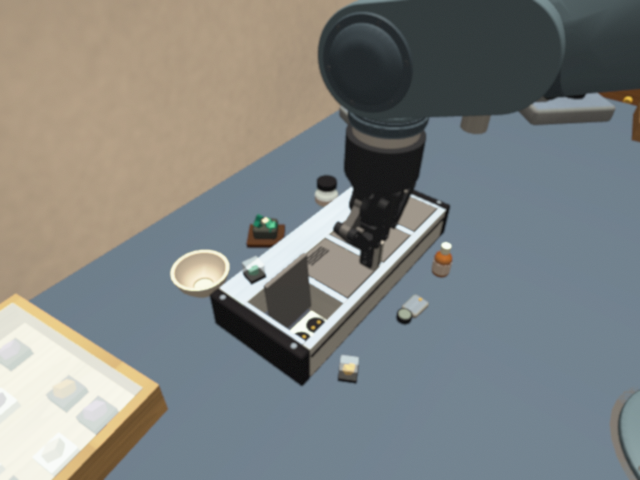

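View pics/t4.png

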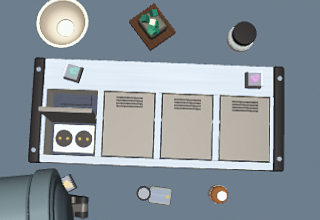

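Cover 1 stands upright at (288,290) in the side view and the robot is clear of it. The other covers are shut, and everything that can be seen is where it was.

```bash
python3 -c "
from cell import bot
print(bot.hand_in())"
```

```text
the job is handed in; nothing more can be done
None
```

Cover 1 (far left) was the loose one: it now stands upright against its stop, the other three are shut, nothing was visibly disturbed, and the job is handed in at about 10.4 s of the 51 s allowed; no verdict was returned.

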